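# Seat the tile in the trivet

### The job

Lay the loose rectangular tile in the wooden trivet on the cutting mat, where its four stiff corner grips first hold it a little proud, and press it down until it is fully home and level on the trivet's bed. Set it in place rather than dropping it, and leave the stapler, the bead jar and the two clothes pegs where they are.

Things in the scene. Friction and masses are not known exactly. Their poses are not given: they have to be found in the camera images.
- tile: Loose glazed ceramic wall tile, plain slab 160 (its x) by 62 (its y) by 12 mm (z), about 0.26 kg, lying flat on the counter. Origin: centre of its underside; z up. It can be gripped across its 62 mm width.
- trivet: Wooden tile trivet, fixed, with the orange silicone cutting mat under it. Origin: on the counter below the trivet's middle; x along its long side, z up. Mat 250 (x) by 170 (y) by 3 mm; board 196 by 106 mm, its top (the bed) 11 mm above the counter, with a rim 10 mm high around the tile's place, open in the middle of both long sides. The tile fits either way round with 4 mm play on every side.
- trivet_bed (a point): Centre of the trivet's bed, on its surface, 11 mm above the counter; axes as the trivet's. The seated tile's underside lies here and its top is 12 mm higher, 2 mm above the rim.
- trivet_end (a point): Top of the inner face of the rim's end wall, 84 mm from the bed's centre along x, 10 mm above the bed. The wall is 94 mm long and 12 mm thick; an equal one stands at x = -84 mm.
- trivet_corner (a point): Top of the inner face of one of the rim's four side pieces, at x = 67, y = 35 mm from the bed's centre. Each runs from |x| = 50 to 84 mm, 12 mm thick, 10 mm high; between them (|x| below 50 mm) the long sides are open for fingers.
- trivet_grip (a point): Where the top of one of the four black plastic grips (16 by 14 mm) is at the start: x = 64, y = 21 mm from the bed's centre, 6 mm above the bed; the others at +-64, +-21 mm. Each slides down flush with the bed under about 3.5 N and stays where it is left, so a tile just laid down stands 6 mm proud; about 12 to 18 N seats it. The point stays fixed.
- stapler: Bystander: chrome stapler 150 (x) by 38 by about 55 mm high. Origin: centre of its underside.
- jar: Bystander: glass bead jar with screw lid, 76 mm across, 108 mm high. Origin: centre of its underside.
- peg_a: Bystander: wooden clothes peg lying flat, 74 (x) by 17 by 11 mm. Origin: centre of its underside.
- peg_b: Bystander: a second wooden clothes peg like the first.
Things that resemble listed ones, but are neither listed nor needed, are in the scene too. Of the things that look like the tile, the largest one is meant.

How it is judged:
At the end, for the whole second after the job is handed in: The tile lies still inside the trivet's rim (centre within 8 mm of the bed's centre, long sides parallel within 0.12 rad), its underside within 1.7 mm of the bed at the centre and level within 0.02 rad (horizontal distance between tile and trivet_bed below 0.008 m and angle between the x axis of tile and the x axis of trivet, either way round below 0.12 rad and z of tile in the frame of trivet_bed between -0.002 and 0.0017 m and angle between tile's own z axis and vertical below 0.02 rad and linear speed of tile below 0.01 m/s); the robot touches nothing.
It fails at once if the stapler is moved more than 20 mm (distance of stapler from where it was at the start of the episode above 0.02 m).
It fails at once if the bead jar is moved more than 20 mm (distance of jar from where it was at the start of the episode above 0.02 m).
It fails at once if the first clothes peg is moved more than 20 mm (distance of peg_a from where it was at the start of the episode above 0.02 m).
It fails at once if the second clothes peg is moved more than 20 mm (distance of peg_b from where it was at the start of the episode above 0.02 m).
It fails at once if the tile is dropped (falls untouched faster than 0.6 m/s) (linear speed of tile above 0.6 m/s and contact force between tile and the fingers below 0.01 N).
It also fails if it takes over 45 s, if anything falls off the work surface, if the arm or the gripper's body presses on something with over 40 N, if the wrist force passes 120 N, or if a joint passes its speed limit or range.

### The arm

A 6-joint arm with a two-finger parallel gripper is mounted at the origin on the work surface. World frame = base frame: x ahead of the robot, y to its left, z up, the work surface at z = 0. Lengths are in m, angles in rad, forces in N, time in s.
With the tool pointing down it reaches from about 0.325 to 1 m from the base axis. Payload 5.1 kg.
Tool frame: the origin (TCP) lies midway between the tips of the shut fingers; the grasp point (between the pads) lies 19 mm behind it; z points along the fingers, y is the direction in which the jaws open and shut (so a half turn about z gives the same grasp; the last joint's range is limited). The gripper opens to 85 mm and grips with 20 to 120 N. Pads are 22 mm wide; open, the fingers measure 114 mm over their backs; the gripper's body (76 mm by 85 mm) begins 54 mm behind the grasp point. The pads swing forward as they close: fully open they stand 13 mm farther back than shut.
Start: joints at [1.04, 0.124, 1.65, -0, 1.367, -0.083], TCP at [0.281, 0.586, 0.231] pointing down, gripper open.
Joint ranges: [-2.61, 2.61], [-1.02, 2.33], [0.03, 2.71], [-1.35, 4.49], [0.32, 2.68], [-2.91, 2.91]. Speed limits (rad/s): [2.57, 2.57, 3.14, 3.14, 3.14, 3.14].

### API

Orientations are given as a unit quaternion [x, y, z, w].
In Python, from workcell import r, imaging, spotter gives the robot as it stands.
- The arm moves only by the tool arm_command, never from a script. Its argument "plan" is text: rows parted by semicolons, each of 5 numbers parted by spaces: the shift along the tool's x, y, z in mm, then the turn about the tool's z in degrees, then the finger opening in mm, from 0 to 85.4. A call has exactly 10 rows; each row shifts and turns the commanded pose from where the row before left it, along the tool's axes as they then stand; what a row does not reach is not made up. A row lasts 1/10 s, in which the tool goes at most 50 mm and 8.59 degrees, less where a joint would pass 70% of its speed; a pose out of reach is approached as far as the arm can. A call with a gripper value outside its range is refused whole. The fingers move at their own pace and stop on an object; "force" is the grip in N (left out, the last holds). Time passes only in rows, so rows that do not move let the fingers close, or fill a call up. It gives the time, the measured TCP pose, the force and the opening at its end, in the units of the state.
- r.sense(): the state, without advancing time (a new reading comes with each control period).
- imaging.snapshot(name): name is "scene" or "side" or "wrist"; returns (picture, depth): 384x512x3 uint8, red, green, blue; 384x512 float32, m along the optical axis (not along the pixel's ray), 0 where there is no reading.
- imaging.camera_params(name): a dict with "camera_matrix" (3x3 intrinsics, pixels), "k1" (the pictures are not rectified: a ray, as slopes to the right and down, at radius r is drawn at 1 + k1 r^2 times it, then the intrinsics apply), "pose" (4x4, takes a point from camera to world coordinates). Camera axes: x right, y up, looking along -z (the intrinsics and any distortion apply to the point x, -y, -z); pixel columns grow to the right and rows downward; lengths in m; the calibration is good to about 2 mm. A picture is of the moment at which its call begins: read the wrist's pose just before it. camera_params takes no time and is no camera call; for the wrist camera it gives the pose at the moment of the call.
- r.hand_in(): hands the job in, once; it reports no verdict.
Trained networks look in the newest picture that a camera, given by its name, has taken for a name from the list of things; names that differ only in an ending like _2 or _b are one class to them, and where a whole thing is asked for, a point or a joint stands for the part that bears it (a point fixed in the world has none). Each returns a list of dicts, best first, with "score" (0 to 1); they miss things now and then, are a little off and sometimes report something else, mostly with a low value. They report only what shows in the picture. A call takes as long as a camera call. They do not tell look-alikes from the thing itself.
- spotter.recognise(camera, name): "bbox" ([left, top, right, bottom] in pixels, round what is visible of it).
The state is a dict: "time_s": time; "qpos": joint angles; "qd": joint speeds; "joint_torque": joint torques, N m; "tcp_pos": TCP position; "tcp_rot": TCP orientation; "force": force on the tool from outside, world axes, zero at the start; "ft_torque": the same for the moment, N m; "grip_width": finger opening in m.
Only numpy, scipy, OpenCV 4.12 (cv2) and the standard library are available. Lean on these libraries where they do the work, as an engineer would, in place of code of your own. Each camera call takes 0.05 s, during which the arm holds its last target. There are 200 camera calls.

## Working session

There is one attempt and no reset: what is moved stays moved. The work goes in short steps, Python scripts to look and compute and a tool call to move; the robot and the scene stay as the last step left them, time stands still between calls to the robot, and variables do not carry over. Pictures are saved under pics/ and viewed, about 8 in all and at most 12, crops included, and the job is handed in when it is done.

Besides the shell and the picture viewer there is one more tool, called after "Emit:" as name(argument=value, ...), one argument or row to a line, values as JSON. arm_command: Moves the arm, as the interface text tells. Its arguments: {"type":"object","properties":{"plan":{"type":"string"},"force":{"type":"number"}},"required":["plan"]}

```bash
mkdir -p pics; cat > h.py <<'E'
import numpy as np, cv2
from workcell import r, imaging, spotter
from scipy.spatial.transform import Rotation as R
def cloud(name):
    c=imaging.camera_params(name); img,d=imaging.snapshot(name)
    K=np.array(c["camera_matrix"]); P=np.array(c["pose"])
    v,u=np.mgrid[:384,:512].astype(np.float32)
    n=cv2.undistortPoints(np.stack([u.ravel(),v.ravel()],1)[:,None],K,np.array([c["k1"],0,0,0,0.]))[:,0].reshape(384,512,2)
    p=np.stack([n[...,0]*d,-n[...,1]*d,-d],-1)@P[:3,:3].T+P[:3,3]
    p[d==0]=np.nan
    return img,p
def save(n,img,s=1):
    cv2.imwrite(f"pics/{n}.png",cv2.resize(img,None,fx=s,fy=s)[...,::-1])
E
python3 - <<'E'
from h import *
ims=[]
for c in ["scene","side"]:
    img,p=cloud(c); np.savez(c,img=img,p=p)
    im=img.copy()
    for n in ["tile","trivet","stapler","jar","peg_a"]:
        for k in spotter.recognise(c,n)[:4]:
            b=[int(x) for x in k["bbox"]]
            q=p[b[1]:b[3],b[0]:b[2]].reshape(-1,3)
            print(c,n,round(k["score"],2),b,np.nanmedian(q,0).round(3))
    ims.append(im)
    save(c,img,1.5)
E
```

```text
scene tile 0.76 [328, 146, 357, 169] [0.337 0.212 0.005]
scene tile 0.75 [358, 205, 398, 233] [0.608 0.335 0.004]
scene tile 0.73 [296, 175, 346, 210] [0.526 0.154 0.004]
scene trivet 0.58 [185, 167, 245, 223] [ 0.595 -0.175  0.007]
scene stapler 0.63 [414, 192, 448, 238] [0.581 0.486 0.008]
scene stapler 0.32 [191, 166, 249, 225] [ 0.595 -0.159  0.007]
scene stapler 0.16 [254, 213, 284, 258] [0.787 0.033 0.065]
scene jar 0.64 [254, 212, 285, 258] [0.785 0.034 0.06 ]
scene peg_a 0.52 [115, 175, 137, 188] [ 0.581 -0.482  0.003]
scene peg_a 0.41 [125, 148, 134, 164] [ 0.457 -0.524  0.003]
side tile 0.89 [195, 161, 245, 187] [0.517 0.165 0.005]
side tile 0.85 [148, 166, 185, 183] [0.349 0.211 0.006]
side tile 0.53 [251, 372, 282, 381] [ 0.454 -0.517  0.002]
side trivet 0.92 [217, 213, 327, 288] [ 0.576 -0.194  0.002]
side stapler 0.67 [198, 106, 235, 129] [0.581 0.478 0.007]
side jar 0.56 [293, 152, 321, 196] [0.759 0.009 0.054]
side peg_a 0.8 [300, 339, 330, 348] [ 0.58  -0.477  0.009]
side peg_a 0.69 [252, 372, 281, 381] [ 0.454 -0.517  0.002]
```

View pics/scene.png

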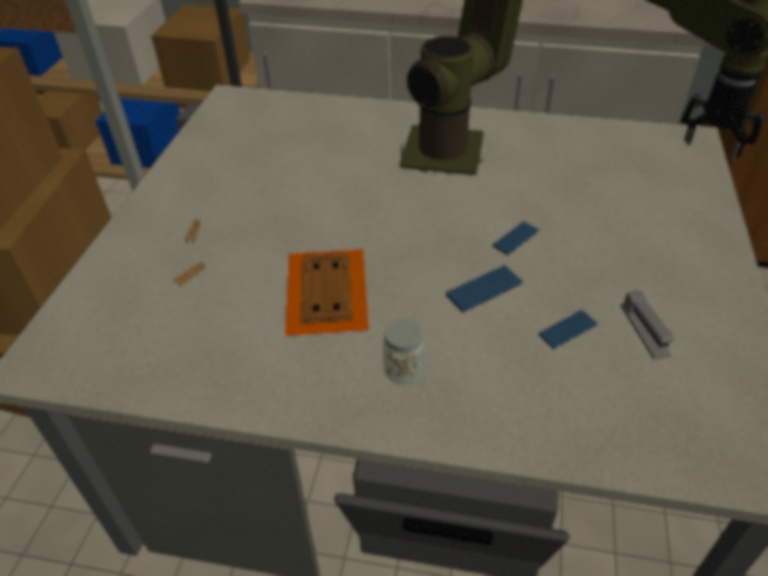

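View pics/side.png

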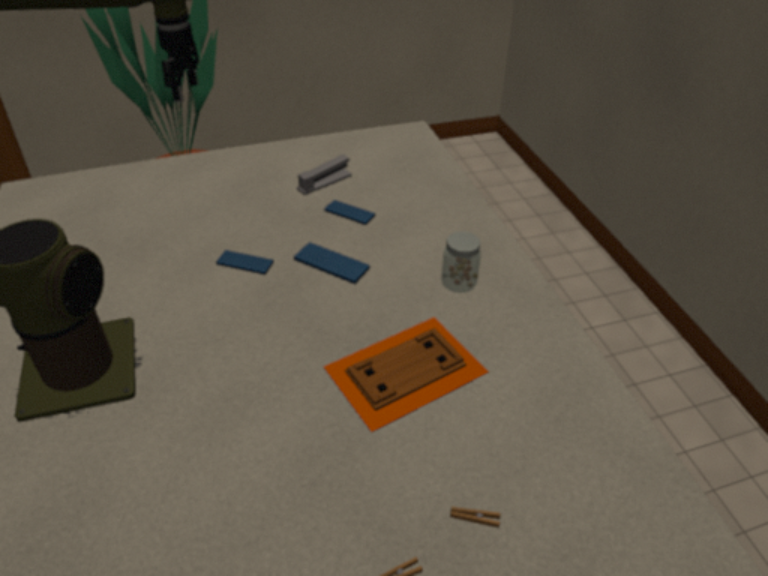

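The scene view (1.5x scale) shows three blue tiles, the largest at about (485,288). The trivet on its orange mat is at (327,290) and the jar at (403,350). The stapler is at (650,325) and the pegs are at the left. The side view agrees. Next I'll get poses from colour and depth.

```bash
cat >> h.py <<'E'
def rect(p,m,zmin=-1):
    m=cv2.morphologyEx(m.astype(np.uint8),cv2.MORPH_OPEN,np.ones((2,2)))
    n,l,s,_=cv2.connectedComponentsWithStats(m)
    out=[]
    for i in range(1,n):
        if s[i,4]<60: continue
        q=p[l==i]; q=q[np.isfinite(q[:,0])]
        if len(q)<60: continue
        z=np.median(q[:,2]); q=q[abs(q[:,2]-z)<.02]
        b=cv2.boxPoints(cv2.minAreaRect((q[:,:2]*1000).astype(np.float32)))
        e=[b[1]-b[0],b[2]-b[1]]; e.sort(key=np.linalg.norm)
        out.append((b.mean(0).round(1),[round(float(np.linalg.norm(x)),1) for x in e[::-1]],round(float(np.degrees(np.arctan2(e[1][1],e[1][0]))%180),1),round(float(z*1000),1),int(s[i,4])))
    return out
def masks(img):
    h=cv2.cvtColor(img,cv2.COLOR_RGB2HSV); H,S,V=[h[...,i].astype(int) for i in range(3)]
    return dict(blue=(H>95)&(H<125)&(S>100)&(V>30), orange=(H<13)&(S>200)&(V>120))
def report(name,img,p):
    for k,m in masks(img).items():
        for o in rect(p,m): 
            if o[0][0]>200: print(name,k,*o)
E
python3 - <<'E'
from h import *
for c in ["scene","side"]:
    d=np.load(c+".npz"); report(c,d["img"],d["p"])
s=r.sense(); print(s["tcp_pos"],s["tcp_rot"],R.from_quat(s["tcp_rot"]).as_matrix().round(3),s["time_s"])
P=imaging.camera_params("wrist"); print(P)
E
```

```text
scene blue [348.4 220.1] [109.7, 36.8] 147.3 10.7 221
scene blue [528.2 162. ] [154.3, 54.7] 133.7 13.1 588
scene blue [614.7 337.5] [113.7, 36.0] 133.2 10.4 355
side blue [606.8 325.7] [108.6, 42.0] 131.3 8.3 202
side blue [519.3 152.1] [152.2, 59.8] 133.8 11.6 563
side blue [341. 207.] [110.6, 39.8] 146.5 8.8 285
[0.28146779 0.58589247 0.23131912] [ 2.22042854e-01  9.75036907e-01 -6.78973564e-06  1.99664913e-05] [[-0.901  0.433  0.   ]
 [ 0.433  0.901 -0.   ]
 [-0.    -0.    -1.   ]] 0.6
{'camera_matrix': array([[293.80043047,   0.        , 255.50017313],
       [  0.        , 293.80043047, 190.86171244],
       [  0.        ,   0.        ,   1.        ]]), 'k1': -0.04156725762342387, 'pose': array([[ 0.43345594, -0.86235534, -0.26164712,  0.21491913],
       [ 0.90117248,  0.41412965,  0.12800313,  0.6169559 ],
       [-0.00202835, -0.2912729 ,  0.95663785,  0.37402719],
       [ 0.        ,  0.        ,  0.        ,  1.        ]])}
```

Emit:
arm_command(
  plan="-40.5 -28 0 0 85;-40.5 -28 0 0 85;-40.5 -28 0 0 85;-40.5 -28 0 0 85;-40.5 -28 0 0 85;-40.5 -28 0 0 85;-40.5 -28 0 0 85;-40.5 -28 0 0 85;-40.5 -28 0 0 85;-40.5 -28 0 0 85",
  force=50,
)

```text
time_s: 1.6
tcp_pos: [0.526, 0.1563, 0.2318]
tcp_rot: [0.222, 0.975, 0.0, 0.0]
force: [1.0, 0.5, 0.1]
grip_width: 0.085
```

Emit:
arm_command(
  plan="0 0 0 7 85;0 0 0 7 85;0 0 0 6.6 85;0 0 0 0 85;0 0 0 0 85;0 0 0 0 85;0 0 0 0 85;0 0 0 0 85;0 0 0 0 85;0 0 0 0 85",
)

```text
time_s: 2.6
tcp_pos: [0.5253, 0.1582, 0.2313]
tcp_rot: [0.393, 0.92, 0.0, -0.0]
force: [-0.3, -0.5, 0.3]
grip_width: 0.085
```

```bash
cat >> h.py <<'E'
def st():
    s=r.sense(); M=R.from_quat(s["tcp_rot"]).as_matrix()
    print("t",s["time_s"],"tcp",(s["tcp_pos"]*1000).round(1),"xang",np.degrees(np.arctan2(M[1,0],M[0,0])).round(2),"tilt",M[:,2].round(3),"F",np.round(s["force"],1),"w",round(s["grip_width"]*1000,1),"q",np.round(s["qpos"],2))
    return s,M
E
python3 - <<'E'
from h import *
st()
img,p=cloud("wrist"); np.savez("w1",img=img,p=p); report("w",img,p); save("w1",img,1.5)
E
```

```text
t 2.6 tcp [525.3 158.2 231.3] xang 133.76 tilt [-0.  0. -1.] F [-0.3 -0.5  0.3] w 85.0 q [ 0.19 -0.1   1.88  0.    1.37 -0.57]
w blue [358.5 204.7] [78.1, 43.7] 146.5 8.9 2685
w blue [604.  341.2] [97.4, 41.8] 132.6 8.7 2091
w blue [518.6 163.2] [143.5, 58.4] 132.5 12.1 4874
w orange [ 476.9 -153.8] [76.0, 55.4] 104.4 4.1 1009
w orange [629.  -90.3] [115.5, 34.2] 15.6 4.0 1110
w orange [ 561.4 -261.8] [24.0, 21.9] 51.2 4.6 106
```

View pics/w1.png

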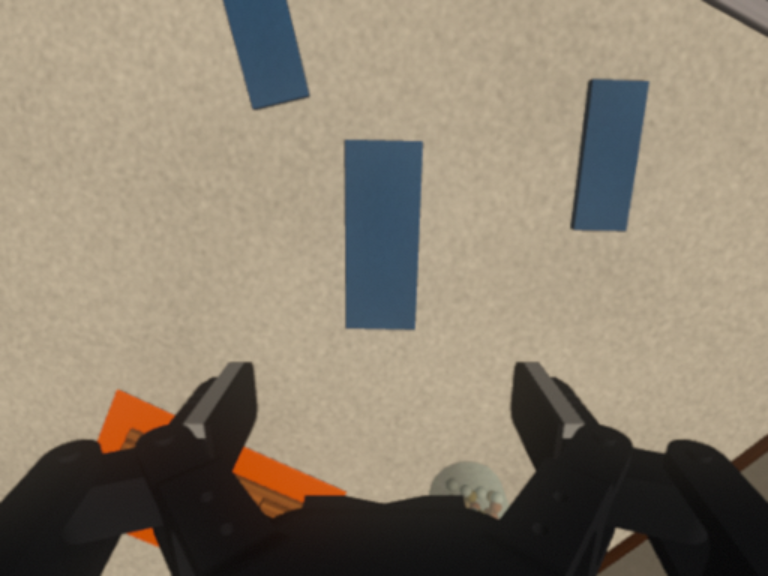

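The wrist view (1.5x scale) shows the large tile at about x 345–420, y 140–329, lying lengthwise between the open jaws with nothing beside it. Next I'll take its corners on the plane z = 12 mm.

```bash
cat >> h.py <<'E'
def px2w(c,uv,z):
    K=np.array(c["camera_matrix"]); P=np.array(c["pose"])
    n=cv2.undistortPoints(np.array(uv,np.float32)[:,None],K,np.array([c["k1"],0,0,0,0.]))[:,0]
    d=np.c_[n[:,0],-n[:,1],-np.ones(len(n))]@P[:3,:3].T
    return P[:3,3]+d*((z-P[2,3])/d[:,2])[:,None]
def quad(c,m,z):
    """largest blob's outline intersected with plane z -> world min-area rect (mm)"""
    cs,_=cv2.findContours(m.astype(np.uint8),cv2.RETR_EXTERNAL,cv2.CHAIN_APPROX_NONE)
    k=max(cs,key=cv2.contourArea)[:,0]
    w=px2w(c,k,z)[:,:2]*1000
    b=cv2.boxPoints(cv2.minAreaRect(w.astype(np.float32)))
    e=sorted([b[1]-b[0],b[2]-b[1]],key=np.linalg.norm)
    print("quad c",b.mean(0).round(1),"len",np.linalg.norm(e[1]).round(1),"wid",np.linalg.norm(e[0]).round(1),"ang",round(float(np.degrees(np.arctan2(e[1][1],e[1][0]))%180),2))
    return b.mean(0)
E
python3 - <<'E'
from h import *
d=np.load("w1.npz"); c=imaging.camera_params("wrist"); img=d["img"]
m=masks(img)["blue"]; m[:, :210]=0; m[:,300:]=0; m[:85]=0;m[235:]=0
k=quad(c,m,.012)
s,M=st()
print("tool shift", (M.T@(np.r_[k/1000,0]-np.r_[s["tcp_pos"][:2],0])*1000).round(1))
E
```

```text
quad c [517.8 162.3] len 146.2 wid 58.2 ang 132.45
t 2.65 tcp [525.3 158.2 231.4] xang 133.76 tilt [ 0.  0. -1.] F [-0.6 -0.8 -0.4] w 85.1 q [ 0.19 -0.1   1.88 -0.    1.37 -0.57]
tool shift [ 8.2 -2.6 -0. ]
```

```bash
python3 - <<'E'
from h import *
d=np.load("w1.npz"); c=imaging.camera_params("wrist"); img=d["img"]
w=px2w(c,np.array([(345,140),(422,141),(415,329),(346,328)])/1.5-.2,.012)[:,:2]*1000
print(w.round(1),w.mean(0).round(1),[np.linalg.norm(w[i]-w[i-1]).round(1) for i in range(4)])
h=cv2.cvtColor(img,cv2.COLOR_RGB2HSV); print(h[85:102:2,255],h[214:226:2,255]); print(h[150,224:238:2],h[150,270:288:2])
E
```

```text
[[445.4 196.3]
 [489.5 237.5]
 [597.5 121.3]
 [552.7  79.8]] [521.3 158.7] [np.float64(158.4), np.float64(60.3), np.float64(158.5), np.float64(61.1)]
[[ 19  55 180]
 [ 19  55 181]
 [ 19  53 179]
 [ 19  54 180]
 [ 38   9 114]
 [104 106 106]
 [104 102 105]
 [104 103 104]
 [104 108 104]] [[104  99 103]
 [103 101 104]
 [104  70 109]
 [ 19  51 171]
 [ 19  53 188]
 [ 18  54 185]]
[[ 19  54 180]
 [ 19  53 184]
 [ 19  55 180]
 [101  21  96]
 [105 105 104]
 [104 105 102]
 [104 106 101]] [[104 110 102]
 [104 110 102]
 [104 104 103]
 [104 104 101]
 [103 101 104]
 [ 19  46 173]
 [ 19  54 181]
 [ 19  54 181]
 [ 19  54 183]]
```

Emit:
arm_command(
  plan="3 -2.4 0 0.8 85;0 0 30 0 85;0 0 35 0 85;0 0 35 0 85;0 0 35 0 85;0 0 35 0 85;0 0 30 0 85;0 0 20 0 85;0 0 13 0 85;0 0 0 0 85",
)

```text
time_s: 3.65
tcp_pos: [0.5199, 0.1584, -0.0035]
tcp_rot: [0.399, 0.917, -0.001, -0.002]
force: [-0.2, -1.0, -0.9]
grip_width: 0.085
```

```bash
python3 - <<'E'
from h import *
st()
img,p=cloud("wrist"); save("w2",img,1.5)
E
```

```text
t 3.65 tcp [519.9 158.4  -3.5] xang 132.93 tilt [-0.004 -0.001 -1.   ] F [-0.2 -1.  -0.9] w 85.0 q [ 0.2   0.16  2.04 -0.    0.94 -0.55]
```

View pics/w2.png

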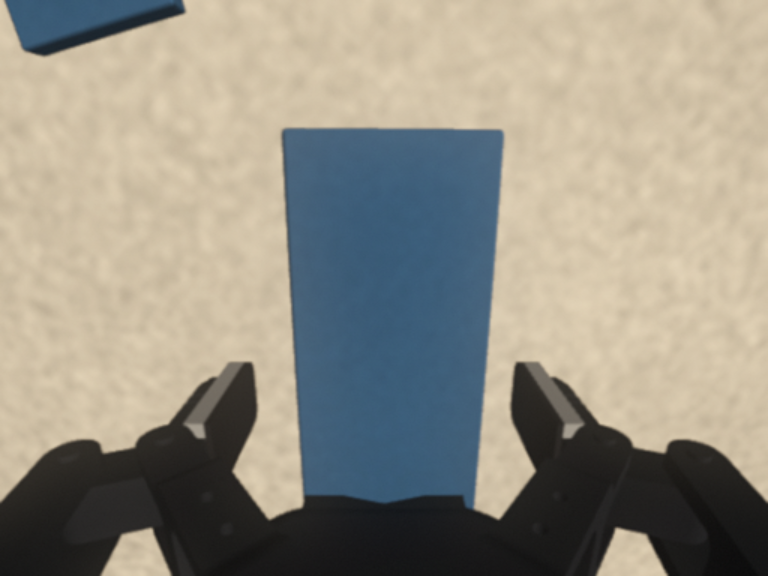

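The wrist view shows the tile at x 300–475, y 130–500, centred and straight between the open pads. I'll close the fingers, then lift.

Emit:
arm_command(
  plan="0 0 0 0 50;0 0 0 0 50;0 0 0 0 50;0 0 0 0 50;0 0 0 0 50;0 0 0 0 50;0 0 0 0 50;0 0 0 0 50;0 0 0 0 50;0 0 0 0 50",
  force=60,
)

```text
time_s: 4.7
tcp_pos: [0.5233, 0.159, 0.0007]
tcp_rot: [0.399, 0.917, 0.001, 0.002]
force: [0.1, 0.8, 6.6]
grip_width: 0.0598
```

Emit:
arm_command(
  plan="0 0 -10 0 50;0 0 -20 0 50;0 0 -30 0 50;0 0 -30 0 50;0 0 -30 0 50;0 0 -30 0 50;0 0 -20 0 50;0 0 0 0 50;0 0 0 0 50;0 0 0 0 50",
)

```text
time_s: 5.7
tcp_pos: [0.5201, 0.1584, 0.1661]
tcp_rot: [0.399, 0.917, -0.001, -0.001]
force: [0.2, 0.4, -2.4]
grip_width: 0.0595
```

```bash
python3 - <<'E'
from h import *
s,M=st()
img,p=cloud("wrist"); np.savez("w3",img=img,p=p)
h=cv2.cvtColor(img,cv2.COLOR_RGB2HSV).astype(int); m=(h[...,0]>95)&(h[...,0]<125)&(h[...,1]>45)&(h[...,2]>60)
m[:,:150]=0;m[:,370:]=0
q=p[m]; q=q[np.isfinite(q[:,0])]; t=(q-s["tcp_pos"])@M*1000; 
t=t[abs(t[:,2]-np.median(t[:,2]))<6]
A=np.c_[t[:,:2],np.ones(len(t))]; print("tile top plane in tool z=ax+by+c",np.linalg.lstsq(A,t[:,2],rcond=None)[0].round(4),"xmax",np.percentile(t[:,0],[1,50,99,100]).round(1),"y",np.percentile(t[:,1],[1,99]).round(1))
d=np.load("scene.npz"); img,p=d["img"],d["p"]
for n in ["scene","side"]:
    d=np.load(n+".npz"); img,p=d["img"],d["p"]
    h=cv2.cvtColor(img,cv2.COLOR_RGB2HSV).astype(int)
    b=(185,160,250,228) if n=="scene" else (210,205,332,295)
    print(n,h[:, :,][(b[1]+b[3])//2, b[0]:b[2]:4].tolist())
E
```

```text
t 5.7 tcp [520.1 158.4 166.1] xang 132.94 tilt [-0.004 -0.001 -1.   ] F [ 0.2  0.4 -2.4] w 59.5 q [ 0.2  -0.06  1.95 -0.    1.25 -0.55]
tile top plane in tool z=ax+by+c [ 1.30000e-03  3.60000e-03 -1.15044e+01] xmax [-45.9  29.3  80.   80.9] y [-30.3  29. ]
scene [[23, 45, 125], [20, 53, 125], [13, 255, 145], [13, 255, 144], [13, 210, 108], [15, 186, 100], [15, 187, 101], [15, 194, 100], [15, 193, 95], [15, 187, 98], [15, 195, 98], [15, 194, 101], [14, 211, 110], [13, 255, 145], [13, 255, 144], [18, 71, 126], [22, 46, 123]]
side [[19, 52, 118], [21, 50, 118], [20, 51, 115], [13, 255, 144], [13, 255, 147], [14, 255, 141], [14, 206, 57], [15, 198, 98], [14, 199, 96], [15, 215, 51], [15, 197, 101], [14, 201, 100], [14, 187, 94], [14, 195, 97], [14, 198, 98], [14, 196, 100], [14, 201, 100], [14, 189, 93], [14, 201, 95], [14, 196, 99], [14, 179, 101], [14, 184, 75], [12, 255, 116], [13, 255, 143], [14, 255, 144], [13, 255, 143], [13, 255, 142], [13, 255, 142], [15, 71, 115], [21, 49, 120], [20, 49, 120]]
```

```bash
cat >> h.py <<'E'
def mat(img): 
    h=cv2.cvtColor(img,cv2.COLOR_RGB2HSV).astype(int)
    return (h[...,0]>=9)&(h[...,0]<18)&(h[...,1]>150)&(h[...,2]>40)
E
python3 - <<'E'
from h import *
for n,b in dict(scene=(180,155,255,232),side=(205,200,336,298)).items():
    img=np.load(n+".npz")["img"]; m=mat(img); k=np.zeros_like(m); k[b[1]:b[3],b[0]:b[2]]=m[b[1]:b[3],b[0]:b[2]]
    quad(imaging.camera_params(n),k,.003)
E
```

```text
quad c [ 580.2 -172. ] len 248.3 wid 167.4 ang 15.23
quad c [ 577.3 -174.3] len 248.2 wid 168.5 ang 15.23
```

Emit:
arm_command(
  plan="-28 -21.6 -19 0 50;-28 -21.6 -19 0 50;-28 -21.6 -19 0 50;-28 -21.6 -19 0 50;-28 -21.6 -19 0 50;0 0 0 -8 50;0 0 0 -8 50;0 0 0 -8 50;0 0 0 -8 50;0 0 0 -8 50",
)

```text
time_s: 6.75
tcp_pos: [0.5371, -0.0174, 0.2612]
tcp_rot: [0.059, 0.998, 0.0, -0.002]
force: [-0.4, -0.1, -1.8]
grip_width: 0.0595
```

Emit:
arm_command(
  plan="0 0 0 -7.5 50;0 0 0 -7.5 50;0 0 0 -7.3 50;0 0 0 0 50;0 0 0 0 50;0 0 0 0 50;0 0 0 0 50;0 0 0 0 50;0 0 0 0 50;0 0 0 0 50",
)

```text
time_s: 7.75
tcp_pos: [0.5378, -0.0174, 0.2634]
tcp_rot: [-0.133, 0.991, -0.0, 0.0]
force: [0.3, -1.0, -3.5]
grip_width: 0.0597
```

```bash
python3 - <<'E'
from h import *
s,M=st()
c=imaging.camera_params("wrist");img,p=cloud("wrist"); np.savez("w4",img=img,p=p); save("w4",img,1.5)
m=mat(img); quad(c,m,.003)
E
```

```text
t 7.75 tcp [537.8 -17.4 263.4] xang -164.77 tilt [ 0. -0. -1.] F [ 0.3 -1.  -3.5] w 59.7 q [-0.13 -0.14  1.86  0.    1.42 -1.97]
quad c [ 580.2 -175. ] len 248.8 wid 169.5 ang 14.87
```

View pics/w4.png

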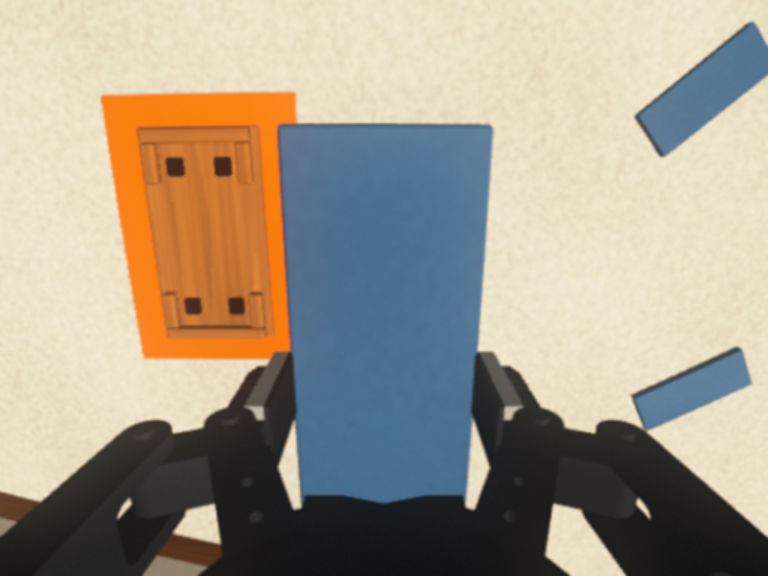

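The wrist view (1.5x scale) shows the whole trivet with four black grips at (175,166), (222,166), (193,305) and (237,305), and the tile held straight. I'll use the grip centroids for the pose.

```bash
python3 - <<'E'
from h import *
d=np.load("w4.npz"); img=d["img"];c=imaging.camera_params("wrist")
V=img.max(2); g=[]
for u,v in [(175,166),(222,166),(193,305),(237,305)]:
    u=int(u/1.5);v=int(v/1.5); w=V[v-11:v+12,u-11:u+12].astype(float)
    k=cv2.connectedComponentsWithStats((w<70).astype(np.uint8)); i=1+np.argmax(k[2][1:,4]); g.append(k[3][i]+[u-11,v-11]); print(k[2][i])
w=px2w(c,g,.0165)[:,:2]*1000; print(w.round(1)); ctr=w.mean(0)
e=(w[0]+w[1]-w[2]-w[3])/2; a=np.degrees(np.arctan2(e[1],e[0])); print("centre",ctr.round(1),"len",np.linalg.norm(e).round(1),"wid",np.linalg.norm(w[0]+w[2]-w[1]-w[3])/2,"ang",a)
h=cv2.cvtColor(img,cv2.COLOR_RGB2HSV).astype(int); m=(h[...,0]>95)&(h[...,0]<125)&(h[...,1]>45); m[:,:183]=0;m[:,332:]=0
s,M=st(); z=s["tcp_pos"][2]+.0115
k=np.argwhere(m)[:,::-1]; t=(px2w(c,k,z)-s["tcp_pos"])@M*1000
print("tile in tool xmax",t[:,0].max(), [(x0,np.percentile(t[abs(t[:,0]-x0)<3,1],[0,100]).round(1)) for x0 in (70,50,25)])
T=(np.r_[ctr/1000,0]-np.r_[s["tcp_pos"][:2],0])@M*1000; print("shift tool",T.round(1))
E
```

```text
[ 7  8 10  9 38]
[ 7  7  9 10 84]
[8 8 7 2 9]
[ 7  7  8  9 67]
[[ 524.3 -209.8]
 [ 512.7 -170.2]
 [ 641.1 -177.1]
 [ 634.7 -136.4]]
centre [ 578.2 -173.4] len 123.9 wid 41.16608221896487 ang -164.45283970556142
t 7.8 tcp [537.8 -17.4 263.4] xang -164.77 tilt [ 0. -0. -1.] F [ 0.7 -1.  -3.4] w 59.6 q [-0.13 -0.14  1.86  0.    1.42 -1.97]
tile in tool xmax 81.99701741259992 [(70, array([-30.9,  29.3])), (50, array([-31.1,  29.2])), (25, array([-31.2,  29.1]))]
shift tool [   2.  -161.1    0. ]
```

```bash
python3 - <<'E'
from h import *
d=np.load("w4.npz"); img=d["img"];c=imaging.camera_params("wrist")
V=cv2.resize(img.max(2),None,fx=4,fy=4,interpolation=cv2.INTER_CUBIC).astype(float); 
for th in (85,100,115):
  g=[]
  for u,v in [(175,166),(222,166),(193,305),(237,305)]:
    u=int(u/1.5*4);v=int(v/1.5*4); w=V[v-36:v+37,u-36:u+37]
    k=cv2.connectedComponentsWithStats((w<th).astype(np.uint8)); i=1+np.argmax(k[2][1:,4]); g.append((k[3][i]+[u-36,v-36]+.5)/4-.5); print(k[2][i])
  w=px2w(c,g,.0165)[:,:2]*1000; ctr=w.mean(0)
  e=(w[0]+w[1]-w[2]-w[3])/2; a=np.degrees(np.arctan2(e[1],e[0])); print("centre",ctr.round(1),"len",np.linalg.norm(e).round(1),"wid",np.linalg.norm(w[0]+w[2]-w[1]-w[3])/2,"ang",a)
E
```

```text
[  16   18   43   43 1645]
[  18   16   41   45 1694]
[  18   21   39   36 1265]
[  16   19   38   40 1341]
centre [ 579.3 -173.4] len 127.0 wid 41.736146241695764 ang -164.70394165342537
[  15   17   45   45 1855]
[  16   15   45   47 1889]
[  16   19   42   40 1467]
[  15   17   40   43 1528]
centre [ 579.3 -173.4] len 127.0 wid 41.74227321103314 ang -164.72624608667033
[  13   16   48   47 2027]
[  15   14   47   49 2058]
[  15   18   44   42 1628]
[  14   16   42   45 1675]
centre [ 579.3 -173.4] len 127.1 wid 41.7339728775273 ang -164.74673718893192
```

Emit:
arm_command(
  plan="0 -40 0 0 50;0 -40 0 0 50;0 -40 0 0 50;0 -40.5 0 0 50;0 0 45 0 50;0 0 45 0 50;0 0 45 0 50;0 0 40 0 50;0 0 35 0 50;0 0 10 0 50",
)

```text
time_s: 8.8
tcp_pos: [0.5766, -0.171, 0.0382]
tcp_rot: [-0.133, 0.991, 0.002, -0.004]
force: [-0.1, 0.6, -2.5]
grip_width: 0.0598
```

Emit:
arm_command(
  plan="0 0 0 0 50;0 0 0 0 50;0 0 0 0 50;0 0 0 0 50;0 0 0 0 50;0 0 0 0 50;0 0 0 0 50;0 0 0 0 50;0 0 0 0 50;0 0 0 0 50",
)

```text
time_s: 9.8
tcp_pos: [0.5799, -0.1722, 0.0432]
tcp_rot: [-0.133, 0.991, 0.0, -0.0]
force: [0.0, -0.4, -2.7]
grip_width: 0.0601
```

```bash
python3 - <<'E'
from h import *
s,M=st()
T=(np.r_[.5793,-.1734,0]-np.r_[s["tcp_pos"][:2],0])@M*1000; print("shift tool to trivet",T.round(1))
c=imaging.camera_params("wrist");img,p=cloud("wrist"); np.savez("w5",img=img,p=p); save("w5",img,1.5)
E
```

```text
t 9.8 tcp [ 579.9 -172.2   43.2] xang -164.76 tilt [-0.  0. -1.] F [ 0.  -0.4 -2.7] w 60.1 q [-0.38  0.21  1.89 -0.    1.04 -2.21]
shift tool to trivet [ 0.9 -0.9  0. ]
```

View pics/w5.png

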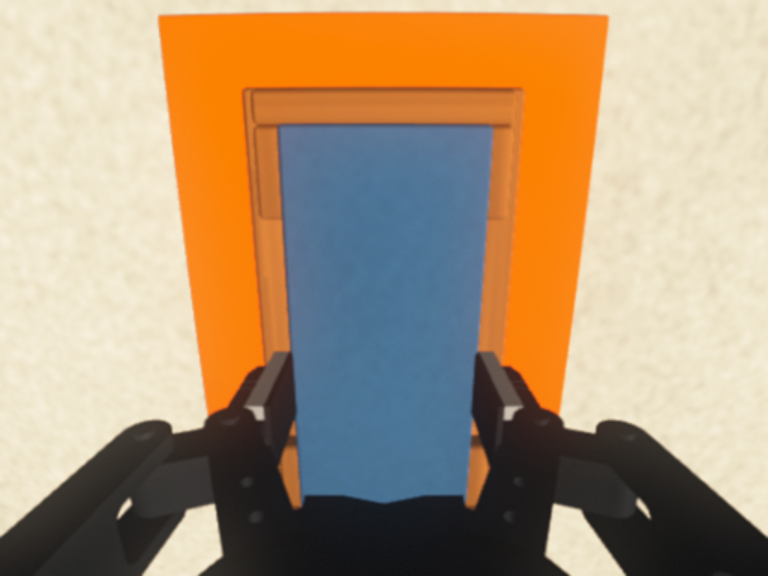

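The wrist view (1.5x scale) shows the tile (x 279–492 at its far end) centred between the side rims, board 245–522, mat 160–607. It is parallel to them, with the tile end at row 125 and the end wall at rows 88–125. I'll check the lengthwise offset.

```bash
python3 - <<'E'
from h import *
s,M=st(); c=imaging.camera_params("wrist")
def tool(u,v,z): return ((px2w(c,np.array([[u,v]])/1.5-.17,z)[0]-s["tcp_pos"])@M*1000).round(1)
print("mat end x (125)",tool(383,14,.003),"board end (98) ",tool(383,87,.011)," wall outer (96) ",tool(383,90,.021),"tile end (80)",tool(385,124,s["tcp_pos"][2]+.0115))
print("mat sides",tool(160,15,.003),tool(607,15,.003)," board",tool(246,100,.011),tool(522,100,.011),"tile",tool(280,140,s["tcp_pos"][2]+.0115),tool(491.5,140,s["tcp_pos"][2]+.0115))
E
```

```text
t 9.85 tcp [ 580.  -172.3   43.2] xang -164.76 tilt [-0.  0. -1.] F [ 0.3  0.5 -2.4] w 59.7 q [-0.38  0.21  1.89 -0.    1.04 -2.21]
mat end x (125) [124.2  -1.5  40.2] board end (98)  [97.8 -1.5 32.2]  wall outer (96)  [95.4 -1.4 22.2] tile end (80) [ 82.1  -0.8 -11.5]
mat sides [125.  -85.1  40.2] [124.8  82.3  40.3]  board [ 93.6 -52.4  32.2] [93.5 50.1 32.3] tile [ 77.9 -30.6 -11.5] [ 77.9  29.5 -11.5]
```

Emit:
arm_command(
  plan="-1.3 -0.6 0 0 50;0 0 5 0 50;0 0 5 0 50;0 0 5 0 50;0 0 4 0 50;0 0 3 0 50;0 0 1 0 50;0 0 0 0 50;0 0 0 0 50;0 0 0 0 50",
)

```text
time_s: 10.85
tcp_pos: [0.5816, -0.1726, 0.0207]
tcp_rot: [-0.133, 0.991, -0.0, 0.0]
force: [0.1, 0.0, -2.4]
grip_width: 0.0596
```

Emit:
arm_command(
  plan="0 0 0.5 0 50;0 0 0.5 0 50;0 0 0.5 0 50;0 0 0.5 0 50;0 0 0.5 0 50;0 0 0.5 0 50;0 0 0 0 50;0 0 0 0 50;0 0 0 0 50;0 0 0 0 50",
)

```text
time_s: 11.85
tcp_pos: [0.5814, -0.1725, 0.0177]
tcp_rot: [-0.133, 0.991, 0.0, -0.0]
force: [-3.4, 0.6, 3.9]
grip_width: 0.0599
```

Emit:
arm_command(
  plan="0.7 0 0 0 50;0 0 0 0 50;0 0 0 0 50;0 0 0 0 70;0 0 0 0 85;0 0 0 0 85;0 0 0 0 85;0 0 0 0 85;0 0 0 0 85;0 0 -5 0 85",
)

```text
time_s: 12.85
tcp_pos: [0.5801, -0.1725, 0.0217]
tcp_rot: [-0.133, 0.991, 0.0, -0.001]
force: [0.0, -0.2, -1.0]
grip_width: 0.085
```

Emit:
arm_command(
  plan="0 0 -15 0 85;0 0 -30 0 85;0 0 -30 0 85;0 0 -30 0 85;0 0 -30 0 85;0 0 -30 0 85;0 0 -15 0 85;0 0 0 0 85;0 0 0 0 85;0 0 0 0 85",
)

```text
time_s: 13.85
tcp_pos: [0.5796, -0.1722, 0.2]
tcp_rot: [-0.133, 0.991, 0.001, -0.002]
force: [-0.2, 0.2, 0.0]
grip_width: 0.0852
```

```bash
cat >> h.py <<'E'
def check(n,zt):
    s,M=st(); c=imaging.camera_params("wrist");img,p=cloud("wrist"); np.savez(n,img=img,p=p); save(n,img,1.5)
    h=cv2.cvtColor(img,cv2.COLOR_RGB2HSV).astype(int); m=(h[...,0]>95)&(h[...,0]<125)&(h[...,1]>45)
    n_,l,sx,_=cv2.connectedComponentsWithStats(m.astype(np.uint8)); m=l==1+np.argmax(sx[1:,4])
    k=quad(c,m,zt)
    m2=cv2.erode(m.astype(np.uint8),np.ones((7,7)))>0
    X=np.array([.5793,-.1734,0]); a=np.radians(15.3); B=np.array([[np.cos(a),np.sin(a),0],[-np.sin(a),np.cos(a),0],[0,0,1]])
    def pl(mm,t):
        q=p[mm]; q=q[np.isfinite(q[:,0])]; q=((q-X)@B.T)*1000; z=np.median(q[:,2]); q=q[abs(q[:,2]-z)<8]
        f=np.linalg.lstsq(np.c_[q[:,:2],np.ones(len(q))],q[:,2],rcond=None)[0]; print(t,"slopes",f[:2].round(4),"z0",f[2].round(2),"n",len(q))
    pl(m2,"tile top")
    mm=mat(img)&(h[...,1]>220); pl(cv2.erode(mm.astype(np.uint8),np.ones((7,7)))>0,"mat (3)")
    pl((h[...,1]<80)&(h[...,2]>120)&(np.abs(p[...,2])<.03),"counter (0)")
    return k
E
python3 - <<'E'
from h import *
check("w6",.029)
E
```

```text
t 13.85 tcp [ 579.6 -172.2  200. ] xang -164.76 tilt [-0.003  0.001 -1.   ] F [-0.2  0.2  0. ] w 85.2 q [-0.38  0.05  1.78 -0.    1.31 -2.21]
quad c [ 578.8 -175. ] len 156.8 wid 60.2 ang 15.01
tile top slopes [-0.0015 -0.002 ] z0 28.94 n 6565
mat (3) slopes [-0.0005 -0.0027] z0 3.0 n 9795
counter (0) slopes [-0.0001 -0.0027] z0 0.07 n 124664
```

View pics/w6.png

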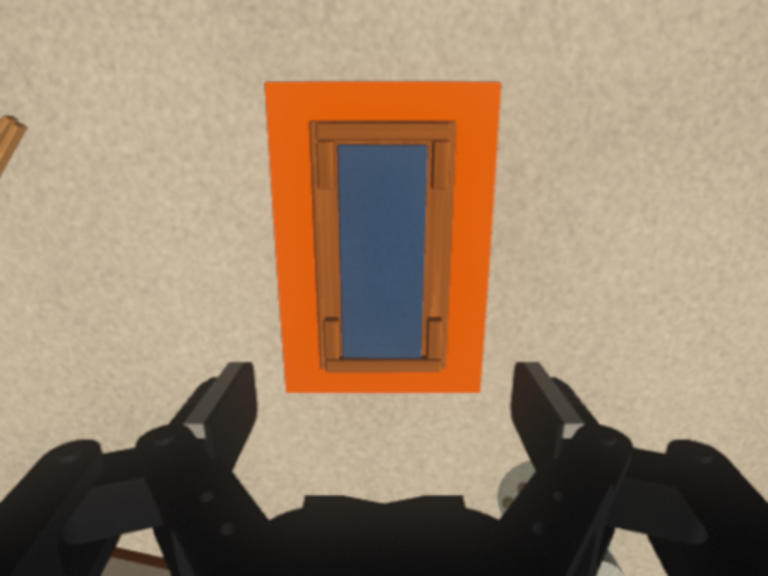

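The wrist view (1.5x scale) shows the tile inside the rim at x 338–428, y 145–358. Its top is at 29 mm, which is 6 mm proud, and it is level. I'll shut the fingers and press at its middle.

Emit:
arm_command(
  plan="1 -1.6 0 0 0;0 0 20 0 0;0 0 30 0 0;0 0 30 0 0;0 0 30 0 0;0 0 30 0 0;0 0 20 0 0;0 0 6 0 0;0 0 0 0 0;0 0 0 0 0",
  force=40,
)

```text
time_s: 14.9
tcp_pos: [0.5809, -0.1748, 0.0373]
tcp_rot: [-0.133, 0.991, -0.0, 0.001]
force: [0.2, -0.0, -0.1]
grip_width: 0.0001
```

Emit:
arm_command(
  plan="0 0 1 0 0;0 0 1 0 0;0 0 1 0 0;0 0 1 0 0;0 0 1 0 0;0 0 1 0 0;0 0 1 0 0;0 0 1 0 0;0 0 0 0 0;0 0 0 0 0",
)

```text
time_s: 15.9
tcp_pos: [0.5802, -0.1745, 0.029]
tcp_rot: [-0.133, 0.991, 0.0, -0.0]
force: [-3.6, 0.4, 5.2]
grip_width: -0.0002
```

Emit:
arm_command(
  plan="0 0 1 0 0;0 0 1 0 0;0 0 1 0 0;0 0 1 0 0;0 0 1 0 0;0 0 1 0 0;0 0 0 0 0;0 0 0 0 0;0 0 0 0 0;0 0 0 0 0",
)

```text
time_s: 16.9
tcp_pos: [0.5803, -0.1745, 0.0241]
tcp_rot: [-0.133, 0.991, 0.0, -0.0]
force: [-5.5, 1.6, 12.1]
grip_width: 0.0
```

Emit:
arm_command(
  plan="0 0 1 0 0;0 0 1 0 0;0 0 1 0 0;0 0 1 0 0;0 0 1 0 0;0 0 0 0 0;0 0 0 0 0;0 0 0 0 0;0 0 0 0 0;0 0 0 0 0",
)

```text
time_s: 17.9
tcp_pos: [0.5803, -0.1746, 0.0229]
tcp_rot: [-0.133, 0.991, 0.0, -0.001]
force: [-17.2, 5.9, 32.1]
grip_width: 0.0001
```

Emit:
arm_command(
  plan="0 0 -2 0 0;0 0 -2 0 0;0 0 -5 0 0;0 0 -20 0 0;0 0 -30 0 0;0 0 -35 0 0;0 0 -35 0 0;0 0 -30 0 0;0 0 -15 0 0;0 0 0 0 0",
)

```text
time_s: 18.9
tcp_pos: [0.5816, -0.1751, 0.194]
tcp_rot: [-0.133, 0.991, -0.001, 0.002]
force: [0.6, -0.8, 0.9]
grip_width: -0.0
```

```bash
python3 - <<'E'
from h import *
check("w7",.023)
img,p=cloud("side")
for n in ["stapler","jar","peg_a"]:
    for k in spotter.recognise("side",n)[:2]: print(n,[int(x) for x in k["bbox"]],round(k["score"],2))
E
```

```text
t 18.9 tcp [ 581.6 -175.1  194. ] xang -164.76 tilt [ 0.005 -0.002 -1.   ] F [ 0.6 -0.8  0.9] w -0.0 q [-0.38  0.05  1.79  0.    1.29 -2.22]
quad c [ 579.1 -175. ] len 156.5 wid 60.2 ang 15.0
tile top slopes [-0.0019 -0.0022] z0 22.99 n 6401
mat (3) slopes [-0.0007 -0.0028] z0 3.01 n 9788
counter (0) slopes [-0.0001 -0.0027] z0 0.06 n 123766
stapler [198, 109, 231, 127] 0.9
stapler [242, 224, 298, 262] 0.57
jar [296, 152, 320, 193] 0.73
peg_a [253, 373, 282, 382] 0.58
peg_a [297, 338, 331, 351] 0.54
```

View pics/w7.png

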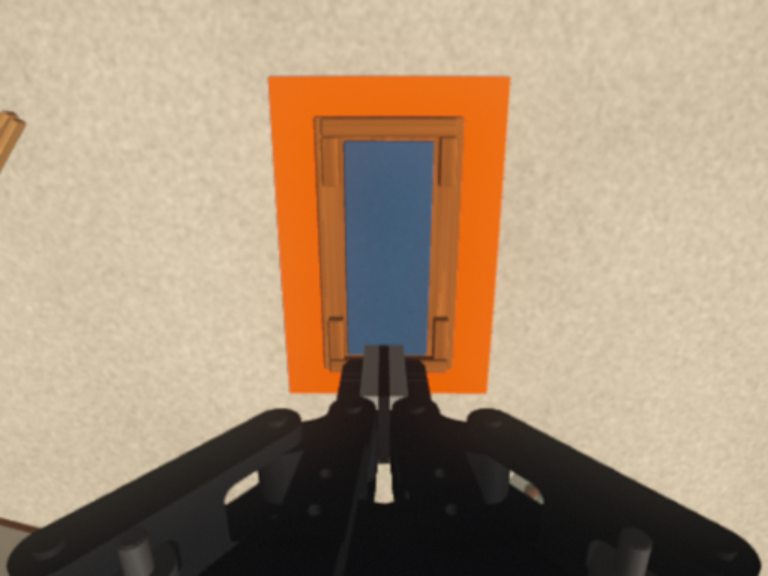

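The tile (x 345–433, y 140–355) lies inside the rim with its top at 23.0 mm, so it is fully home. It is level to within about 0.002 rad and the gripper is clear.

```bash
python3 -c "
from h import *
print(r.hand_in())"
```

```text
the job is handed in; nothing more can be done
None
```

I gripped the largest blue tile across its width and set it on the four grips in the trivet. There it stood 6 mm proud. I then released it, shut the fingers and pressed the middle to about 32 N, lifted clear and handed the job in at about 19 s. The hand-in reports no verdict.

**Last checks:**
- **Height:** the tile's top is at 23.0 mm, so its underside is on the bed.
- **Level:** its slope is about 0.002 rad.
- **Position:** its centre is about 1.6 mm from the trivet's centre, with the long sides parallel within about 0.3°.
- **Contact:** the gripper was about 170 mm above the tile when I handed in.
- **Bystanders:** in the side picture the stapler, jar and both pegs are within a few pixels of their starting places.

**What disagreed or looked odd:**
- The tile outline measured 3–4 mm short because of edge thresholding.
- A sideways force of about 17 N showed up during the press. The tile did not shift measurably.
- My first grip threshold was too dark and cut off part of the trivet's grips, so I redid it.

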